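# Fit the painter's wrist rest into its slotted block

## Task

Set up the painting bench: take the T-shaped wrist rest out of the storage rack, turn it so that its flat tang matches the oblong hole in the slotted block, and lower it in upright until its round collar sits flat on the block, then let go. Use the block with the oblong hole, not the one with the small round hole, and do not shift or knock over the unfinished blue-banded vase on the bench.

Things in the scene. Friction and masses are not known exactly. Their poses are not given: they have to be found in the camera images.
- rest: Dark wooden T-shaped wrist rest, upright, 139 mm tall, 160 g. Origin: centre of the tang's bottom; z up, x along the crossbar. Flat tang 32 (x) by 14 (y), z 0-45 mm, lowest 6 mm narrower; round collar 68 across, z 45-53; post 20 thick; crossbar 110 (x) by 24 (y), z 115-139, parallel to the tang: grip its middle across the 24 mm. Same either way round. In the rack its origin is at z = 10 mm.
- slot_block: Pale wooden block 110 (x) by 90 (y) by 55 mm high, fixed, with an oblong hole through its middle, 44 mm long (block's x) by 26 mm wide (y), dark from above. Origin: centre of its underside, on the hole's axis, z up. Fully home, the rest's origin is 10 mm above it and the collar lies on the block. A twin block has only a 24 mm round hole; they may stand in either place.
- rack: Brown wooden storage rack 100 (x) by 250 (y) by 55 mm high, fixed. Origin: centre of its underside, z up. Two round 42 mm holes at y = -75 and +75 mm. One holds the wrist rest, its collar resting on the rack, the tang hanging in the hole at some yaw; the other a round-headed mandrel (top 132 mm above the bench) that is not needed.
- vase: Unfinished white porcelain vase with a blue band, 150 mm tall, 86 mm across the belly, loose on the bench. Origin: centre of its foot, z up. It must stay where it is. Plain white vases without a band stand elsewhere.
Things that resemble listed ones, but are neither listed nor needed, are in the scene too. Leave any green look-alike of the rest alone. What is shaped like the slot_block but yellow is not meant.

How it is judged:
At the end, for the whole second after the job is handed in: The wrist rest stands at rest and released in the slotted block: its tang is through the oblong hole with the collar down on the block (within 6 mm of fully home), within 15 mm of the hole's axis, the crossbar along the hole to within 0.5 rad either way round, and upright to within 0.12 rad (z of rest in the frame of slot_block below 0.016 m and horizontal distance between rest and slot_block below 0.015 m and angle between the x axis of rest and the x axis of slot_block, either way round below 0.5 rad and angle between rest's own z axis and vertical below 0.12 rad and linear speed of rest below 0.02 m/s); the robot touches nothing.
It fails at once if the blue-banded vase is shifted by more than 30 mm or tipped over (distance of vase from where it was at the start of the episode above 0.03 m or angle between vase's own z axis and vertical above 0.4 rad).
It also fails if it takes over 42 s, if anything falls off the work surface, if the arm or the gripper's body presses on something with over 40 N, if the wrist force passes 120 N, or if a joint passes its speed limit or range.

## Robot

A 6-joint arm with a two-finger parallel gripper is mounted at the origin on the work surface. World frame = base frame: x ahead of the robot, y to its left, z up, the work surface at z = 0. Lengths are in m, angles in rad, forces in N, time in s.
With the tool pointing down it reaches from about 0.275 to 0.725 m from the base axis. Payload 15.9 kg.
Tool frame: the origin (TCP) lies between the finger pads; the fingertips stand env.tips_ahead ahead of it and the grasp point (between the pads) lies 8 mm behind it (env.tips_ahead is the distance from the TCP to the fingertips, in m); z points along the fingers, y is the line along which they close (so a half turn about z gives the same grasp; the last joint's range is limited). The gripper opens to 85 mm and grips with 20 to 120 N. Pads are 22 mm wide; open, the fingers measure 114 mm over their backs; the gripper's body (76 mm by 85 mm) begins 54 mm behind the grasp point. The pads swing forward as they close: fully open they stand 13 mm farther back than shut.
Start: joints at [1.206, 0.213, -0.034, 1.323, 0, 1.571], TCP at [0.178, 0.467, 0.242] pointing down, gripper open.
Joint ranges: [-2.98, 2.98], [-0.74, 1.72], [-1.14, 1.35], [-2.1, 2.04], [-1.57, 1.44], [-3.14, 3.14]. Speed limits (rad/s): [1.89, 1.89, 2.39, 2.57, 3.14, 3.14].

## Interface

Orientations are given as a unit quaternion [x, y, z, w].
In Python, from station import env, eyes gives the robot as it stands.
- The arm moves only by the shell command python3 -m creep 'ROWS' [FORCE]. ROWS is JSON, a list of rows, each a list of 7 numbers: the shift along the tool's x, y, z in mm, then the turn, a rotation vector about the tool's x, y, z in degrees, then the opening, from -1 (shut) to 1 (fully open). A call has exactly 10 rows; each row shifts and turns the commanded pose from where the row before left it, along the tool's axes as they then stand; what a row does not reach is not made up. A row lasts 1/8 s, in which the tool goes at most 62.5 mm and 10.7 degrees, less where a joint would pass 70% of its speed; a pose out of reach is approached as far as the arm can. A call is refused whole if a number of a shift passes 62.5 or a number of a turn 10.7, either way. A call with a gripper value outside its range is refused whole. The fingers move at their own pace and stop on an object; FORCE is the grip in N (left out, the last holds). Time passes only in rows, so rows that do not move let the fingers close, or fill a call up. It gives the time, the measured TCP pose, the force, the opening and the grip force at its end, in the units of the state.
- env.read_state(): the state, without advancing time (a new reading comes with each control period).
- eyes.snapshot(name): name is "scene" or "top" or "wrist"; returns the picture (384x512x3 uint8, red, green, blue); there is no depth.
- eyes.get_calibration(name): a dict with "intrinsics" (3x3 intrinsics, pixels), "R" (3x3) and "t" (3): a world point X has camera coordinates R X + t. Camera axes: x right, y down, z forward; pixel columns grow to the right and rows downward; lengths in m; the calibration is good to about 2 mm. A picture is of the moment at which its call begins: read the wrist's pose just before it. get_calibration takes no time and is no camera call; for the wrist camera it gives the pose at the moment of the call.
- env.close_job(): hands the job in; it is judged then, once.
The state is a dict: "time": time; "joints": joint angles; "joint_vel": joint speeds; "joint_torque": joint torques, N m; "ee_pos": TCP position; "orientation": TCP orientation; "ft_force": force on the tool from outside, world axes, zero at the start; "ft_torque": the same for the moment, N m; "width": finger opening in m; "finger_force": force on a finger pad.
Only numpy, scipy, OpenCV 4.12 (cv2) and the standard library are available. Lean on these libraries where they do the work, as an engineer would, in place of code of your own. Each camera call takes 0.05 s, during which the arm holds its last target. There are 200 camera calls.

## Working session

There is one attempt and no reset: what is moved stays moved. The work goes in short steps, Python scripts to look and compute and a shell command to move; the robot and the scene stay as the last step left them, time stands still between calls to the robot, and variables do not carry over. Pictures are saved under pics/ and viewed, at most 10 in all, crops included, and the job is handed in when it is done.

```bash
ls; mkdir -p pics
python3 - <<'E'
from station import env,eyes
import cv2,numpy as np
for n in("scene","top"):
    im=eyes.snapshot(n); cv2.imwrite(f"pics/{n}0.png",im[:,:,::-1])
    c=eyes.get_calibration(n); print(n,c["intrinsics"].round(1).tolist(),c["R"].round(3).tolist(),c["t"].round(3).tolist())
s=env.read_state();print(s,env.tips_ahead)
E
```

```text
pics
scene [[406.5, 0.0, 253.4], [0.0, 406.5, 192.7], [0.0, 0.0, 1.0]] [[0.5, 0.866, -0.007], [0.713, -0.416, -0.565], [-0.492, 0.278, -0.825]] [-0.252, -0.321, 1.453]
top [[388.0, 0.0, 262.6], [0.0, 388.0, 188.7], [0.0, 0.0, 1.0]] [[-0.027, -1.0, 0.0], [-0.995, 0.027, -0.097], [0.097, -0.003, -0.995]] [0.042, 0.538, 0.918]
{'time': 0.1, 'joints': array([ 1.20600446e+00,  2.13342961e-01, -3.49670473e-02,  1.32350820e+00,
        6.72516256e-06,  1.57080313e+00]), 'joint_vel': array([-0.00282197, -0.00010269,  0.00379827,  0.00086136,  0.00022995,
       -0.00198329]), 'joint_torque': array([-4.49347455e-03, -6.87254477e+01,  4.87804985e+01,  1.22107138e-02,
       -1.47014871e-04,  6.51121184e-06]), 'ee_pos': array([0.17827243, 0.46682979, 0.24185928]), 'orientation': array([ 1.81389601e-01,  9.83411181e-01, -5.01857177e-04, -9.59830241e-05]), 'ft_force': array([-0.04772234,  0.23754969,  0.59426089]), 'ft_torque': array([-0.03694084, -0.04278691, -0.02550531]), 'finger_force': 0.0, 'width': 0.08532070198719026} 0.011
```

View pics/scene0.png

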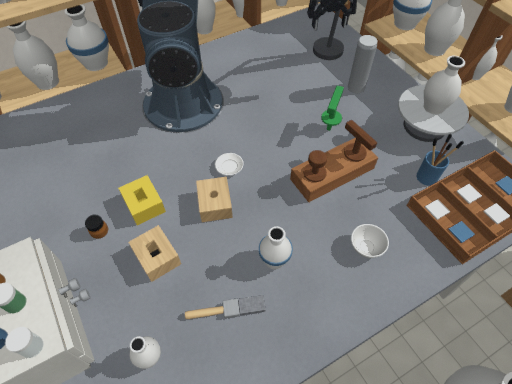

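View pics/top0.png

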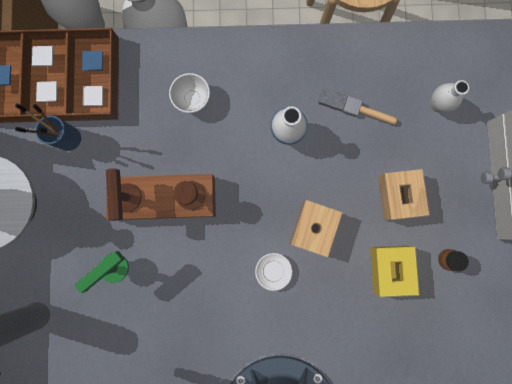

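Candidates for the rest: the dark T in the rack (top 115,195 / scene 360,135), the green T (top 100,270), and the mandrel (top 188,193); I choose the first. For the block: the pale one with an oblong hole (top 405,195 / scene 154,253), the pale one with a round hole (top 317,229), and the yellow one (top 396,271); again the first. Next is a close crop to check both.

```bash
cat > h.py <<'E'
import numpy as np,cv2
from station import env,eyes
def ray(n,uv,c=None):
    c=c or eyes.get_calibration(n); d=c["R"].T@np.linalg.inv(c["intrinsics"])@[uv[0],uv[1],1.]
    return -c["R"].T@c["t"],d
def onz(n,uv,z,c=None):
    o,d=ray(n,uv,c); return o+d*(z-o[2])/d[2]
def proj(n,X,c=None):
    c=c or eyes.get_calibration(n); p=c["intrinsics"]@(c["R"]@np.array(X)+c["t"]); return p[:2]/p[2]
E
python3 - <<'E'
from h import *
t=cv2.imread("pics/top0.png");s=cv2.imread("pics/scene0.png")
f=lambda im,x,y:cv2.resize(im[y:y+75,x:x+100],(400,300),interpolation=cv2.INTER_CUBIC)
cv2.imwrite("pics/crop1.png",np.vstack([np.hstack([f(t,90,155),f(s,300,100)]),np.hstack([f(t,360,160),f(s,110,215)])]))
for u in((113,195),(360,135)): print(u)
print(onz("top",(113,195),.149),onz("scene",(361,135),.139),onz("top",(405,194),.055),onz("scene",(154,249),.055))
E
```

```text
(113, 195)
(360, 135)
[0.52237748 0.34380898 0.149     ] [0.52826846 0.34538576 0.139     ] [ 0.51472625 -0.30776775  0.055     ] [ 0.51991794 -0.31020491  0.055     ]
```

View pics/crop1.png

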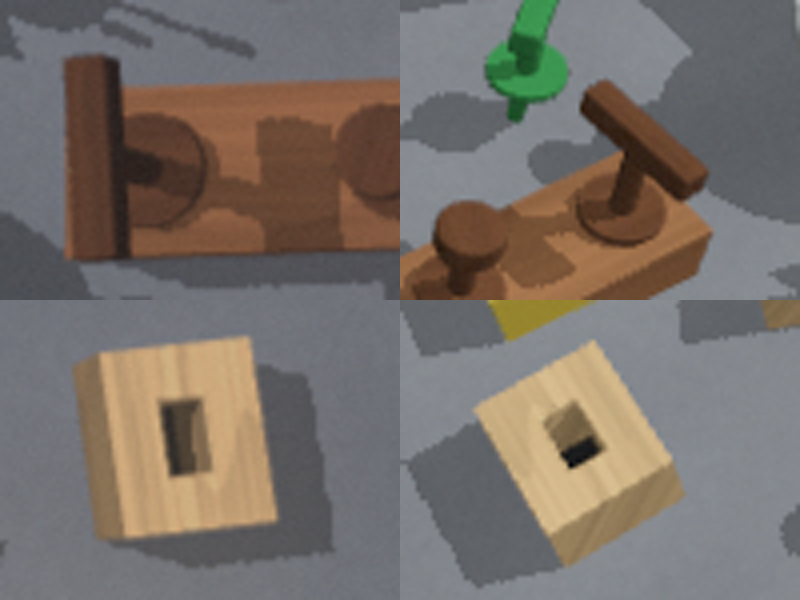

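Run:
```python
from h import *
T=lambda p,x,y:[(x+(a+.5)/4-.5,y+(b+.5)/4-.5) for a,b in p]
P=[onz("top",q,.149) for q in T([(65,58),(112,57),(118,258),(68,259)],90,155)]
S=[onz("scene",q,.149) for q in T([(205,80),(308,175),(290,192),(182,97)],300,100)]
def rep(n,P):
    P=np.array(P)[:,:2]; d=(P[3]-P[0]+P[2]-P[1])/2; e=(P[1]-P[0]+P[2]-P[3])/2
    print(n,P.mean(0).round(4),"len",np.hypot(*d).round(4),np.hypot(*e).round(4),"yaw of d",np.degrees(np.arctan2(d[1],d[0])).round(1))
rep("rest top",P)
S=[S[0],S[3],S[2],S[1]];rep("rest scene",S)
rep("block",[onz("top",q,.055) for q in T([(103,53),(248,37),(277,220),(124,237)],360,160)])
rep("hole",[onz("top",q,.055) for q in T([(160,100),(203,98),(213,173),(168,178)],360,160)])
b=[onz("scene",q,.055) for q in T([(75,110),(192,42),(272,163),(153,234)],110,215)]
rep("block sc",b)
c=[onz("top",q,.0) for q in [(289,130)]];print(c)
s=env.read_state();from scipy.spatial.transform import Rotation as R
print(R.from_quat(s["orientation"]).as_matrix().round(3))
```

```text
rest top [0.5246 0.3453] len 0.1067 0.0256 yaw of d -178.1
rest scene [0.5293 0.3416] len 0.1107 0.0236 yaw of d 3.8
block [ 0.5154 -0.3116] len 0.109 0.0887 yaw of d -175.9
hole [ 0.5149 -0.3104] len 0.0454 0.0261 yaw of d -176.9
block sc [ 0.5169 -0.3123] len 0.1099 0.0865 yaw of d 5.8
[array([ 0.68966649, -0.0439309 ,  0.        ])]
[[-0.934  0.357 -0.   ]
 [ 0.357  0.934 -0.001]
 [ 0.    -0.001 -1.   ]]
```

```bash
python3 -m creep '[[0,0,0,0,0,-8,1],[0,0,0,0,0,-8,1],[0,0,0,0,0,-8,1],[-49,-20,0,0,0,0,1],[-49,-20,0,0,0,0,1],[-49,-20,0,0,0,0,1],[-49,-20,0,0,0,0,1],[-49,-20,0,0,0,0,1],[-49,-20,0,0,0,0,1],[-48,-20,0,0,0,0,1]]' 40
python3 -m creep '[[0,0,0,0,0,0,1],[0,0,0,0,0,0,1],[0,0,0,0,0,0,1],[0,0,0,0,0,0,1],[0,0,0,0,0,0,1],[0,0,0,0,0,0,1],[0,0,0,0,0,0,1],[0,0,0,0,0,0,1],[0,0,0,0,0,0,1],[0,0,0,0,0,0,1]]'
python3 - <<'E'
from h import *
c=eyes.get_calibration("wrist");im=eyes.snapshot("wrist");cv2.imwrite("pics/w1.png",im[:,:,::-1])
np.savez("w1.npz",**c)
print(proj("wrist",[.527,.343,.149],c))
from scipy.spatial.transform import Rotation as R
print(R.from_quat(env.read_state()["orientation"]).as_matrix().round(3))
E
```

```text
time: 1.35
ee_pos: [0.5289, 0.3448, 0.242]
orientation: [-0.027, 1.0, -0.0, -0.0]
ft_force: [-0.7, 1.5, -0.2]
width: 0.0855
finger_force: 0.0
time: 2.6
ee_pos: [0.5275, 0.3458, 0.2423]
orientation: [-0.027, 1.0, 0.0, 0.0]
ft_force: [-0.6, -0.2, 0.7]
width: 0.0853
finger_force: 0.0
[249.06244811 195.28484549]
[[-0.999 -0.054 -0.   ]
 [-0.054  0.999 -0.   ]
 [ 0.    -0.    -1.   ]]
```

View pics/w1.png

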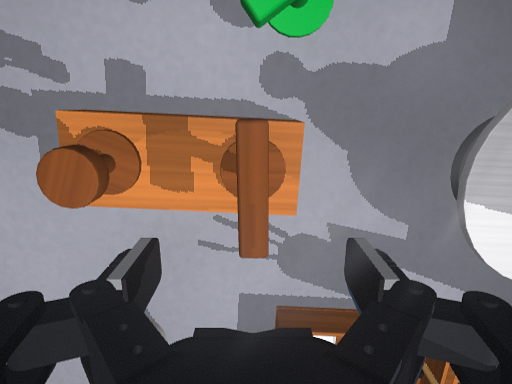

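The wrist view shows the dark bar from (253,121) to (254,257), with its centre near (253,189), sitting between the finger lines.

Run:
```python
from h import *
c=dict(np.load("w1.npz"))
P=np.array([onz("wrist",q,.149,c) for q in [(237,122),(268,122),(269,257),(240,257)]])
print(P.round(4),P.mean(0)); d=(P[3]-P[0]+P[2]-P[1])/2;print(np.hypot(*d[:2]),np.degrees(np.arctan2(d[1],d[0])))
```

```text
[[0.4732 0.3317 0.149 ]
 [0.472  0.3537 0.149 ]
 [0.5778 0.3616 0.149 ]
 [0.579  0.3383 0.149 ]] [0.52551101 0.34633096 0.149     ]
0.10605245667359652 3.9198993249510723
```

```bash
python3 -m creep '[[1,-1,22,0,0,-0.8,1],[0,0,22,0,0,0,1],[0,0,22,0,0,0,1],[0,0,22,0,0,0,1],[0,0,15,0,0,0,1],[0,0,8,0,0,0,1],[0,0,0,0,0,0,1],[0,0,0,0,0,0,-1],[0,0,0,0,0,0,-1],[0,0,0,0,0,0,-1]]' 60
python3 -m creep '[[0,0,0,0,0,0,-1],[0,0,0,0,0,0,-1],[0,0,0,0,0,0,-1],[0,0,0,0,0,0,-1],[0,0,0,0,0,0,-1],[0,0,0,0,0,0,-1],[0,0,0,0,0,0,-1],[0,0,0,0,0,0,-1],[0,0,0,0,0,0,-1],[0,0,0,0,0,0,-1]]'
```

```text
time: 3.9
ee_pos: [0.5267, 0.3448, 0.1317]
orientation: [-0.034, 0.999, 0.0, 0.0]
ft_force: [-1.1, -0.7, -1.2]
width: 0.0321
finger_force: 0.0
time: 5.15
ee_pos: [0.5266, 0.3448, 0.1316]
orientation: [-0.034, 0.999, 0.0, 0.0]
ft_force: [0.5, 0.6, 5.5]
width: 0.0233
finger_force: 60.0
```

```bash
python3 -m creep '[[0,0,-8,0,0,0,-1],[0,0,-15,0,0,0,-1],[0,0,-24,0,0,0,-1],[0,0,-24,0,0,0,-1],[0,0,-24,0,0,0,-1],[0,0,-24,0,0,0,-1],[0,0,-24,0,0,0,-1],[0,0,-24,0,0,0,-1],[0,0,-15,0,0,0,-1],[0,0,-8,0,0,0,-1]]'
python3 - <<'E'
from h import *
c=eyes.get_calibration("scene");im=eyes.snapshot("scene")[:,:,::-1]
w=eyes.snapshot("wrist")[:,:,::-1]
cv2.imwrite("pics/m1.png",np.hstack([cv2.resize(im[0:260,230:490],(400,400)),cv2.resize(w,(400,300))[:,:].copy() if 0 else cv2.copyMakeBorder(cv2.resize(w,(400,300)),0,100,0,0,0)]))
E
```

```text
time: 6.4
ee_pos: [0.5266, 0.3448, 0.3228]
orientation: [-0.034, 0.999, 0.0, 0.001]
ft_force: [-0.0, 0.0, -1.5]
width: 0.0231
finger_force: 59.2
```

View pics/m1.png

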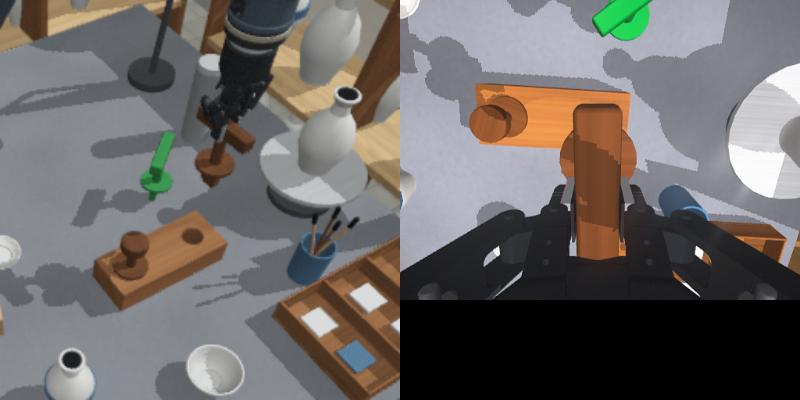

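```bash
python3 -m creep '[[1,-10,0,0,0,0,-1],[2,-20,0,0,0,0,-1],[3,-35,0,0,0,0,-1],[4,-45,0,0,0,0,-1],[4,-45,0,0,0,0,-1],[4,-45,0,0,0,0,-1],[4,-45,0,0,0,0,-1],[4,-45,0,0,0,0,-1],[4,-45,0,0,0,0,-1],[4,-45,0,0,0,0,-1]]'
python3 -m creep '[[4,-45,0,0,0,0,-1],[4,-45,0,0,0,0,-1],[4,-45,0,0,0,0,-1],[4,-45,0,0,0,0,-1],[3,-40,0,0,0,0,-1],[2,-25,0,0,0,0,-1],[0,-15,0,0,0,0,-1],[0,-9,0,0,0,0,-1],[0,-5,0,0,0,0,-1],[0,0,0,0,0,0,-1]]'
python3 -m creep '[[0,0,20,0,0,0,-1],[0,0,20,0,0,0,-1],[0,0,20,0,0,0,-1],[0,0,15,0,0,0,-1],[0,0,10,0,0,0,-1],[0,0,5,0,0,0,-1],[0,0,0,0,0,0,-1],[0,0,0,0,0,0,-1],[0,0,0,0,0,0,-1],[0,0,0,0,0,0,-1]]'
python3 - <<'E'
from h import *
t=eyes.snapshot("top")[:,:,::-1];s=eyes.snapshot("scene")[:,:,::-1]
c=eyes.get_calibration("wrist");w=eyes.snapshot("wrist")[:,:,::-1]
np.savez("w2.npz",**c);cv2.imwrite("pics/w2.png",w);cv2.imwrite("pics/s2.png",s)
f=lambda im:cv2.resize(im,(400,300),interpolation=cv2.INTER_CUBIC)
cv2.imwrite("pics/m2.png",np.vstack([np.hstack([f(t[120:270,300:500]),f(s[130:280,60:260])]),np.hstack([f(w),f(w[96:288,128:384])])]))
print(proj("wrist",[.516,-.311,.055],c),proj("scene",[.516,-.311,.055]))
E
```

```text
time: 7.75
ee_pos: [0.5174, -0.0386, 0.3208]
orientation: [-0.034, 0.999, -0.0, -0.0]
ft_force: [0.1, -0.2, -1.3]
width: 0.0231
finger_force: 59.1
time: 9.0
ee_pos: [0.5162, -0.3112, 0.3213]
orientation: [-0.034, 0.999, 0.0, 0.0]
ft_force: [1.2, 0.4, -1.2]
width: 0.0231
finger_force: 59.3
time: 10.25
ee_pos: [0.5162, -0.3116, 0.2315]
orientation: [-0.034, 0.999, -0.0, 0.0]
ft_force: [-0.8, 0.7, -1.6]
width: 0.0227
finger_force: 59.3
[253.1679857  172.14682039] [153.15012435 247.97232147]
```

View pics/m2.png

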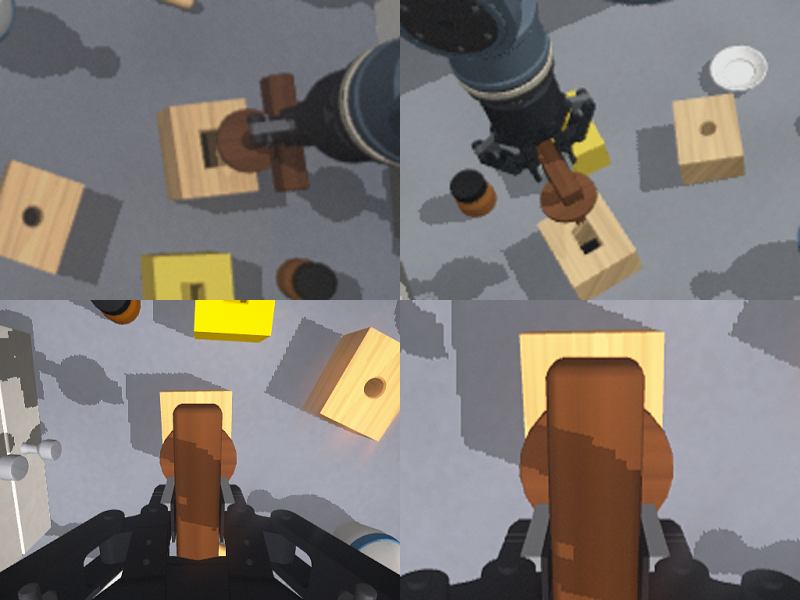

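Run:
```python
from h import *
c=dict(np.load("w2.npz"))
f=lambda x,y:(128+(x-400)/1.5625,96+(y-300)/1.5625)
a=[onz("wrist",f(520,332),.055,c),onz("wrist",f(665,331),.055,c)]
print("block far edge",a,np.hypot(*(a[1]-a[0])[:2]))
b=[onz("wrist",f(547,358),.249,c),onz("wrist",f(643,358),.249,c)]
print("bar end",b)
print("collar",onz("wrist",f(520,468),.163,c),onz("wrist",f(673,468),.163,c))
th=np.radians(4.2);u=np.array([np.cos(th),np.sin(th)])
print("block ctr",sum(a)[:2]/2+u*.055,"rest ctr",sum(b)[:2]/2+u*.055)
# tang end in scene
s=cv2.imread("pics/s2.png");cv2.imwrite("pics/s2c.png",cv2.resize(s[200:275,110:210],(800,600),interpolation=cv2.INTER_CUBIC))
for z in(.11,.155): print(proj("scene",[.5162,-.3116,z]))
```

```text
block far edge [array([ 0.46413928, -0.36147121,  0.055     ]), array([ 0.45750432, -0.27187292,  0.055     ])] 0.08984361727975121
bar end [array([ 0.45942837, -0.32654297,  0.249     ]), array([ 0.45793312, -0.30432913,  0.249     ])]
collar [ 0.51603983 -0.34411093  0.163     ] [ 0.51157565 -0.27783833  0.163     ]
block ctr [ 0.5156741  -0.31264396] rest ctr [ 0.51353304 -0.31140795]
[148.35920901 238.23283164]
[144.27464417 229.45154962]
```

View pics/s2c.png

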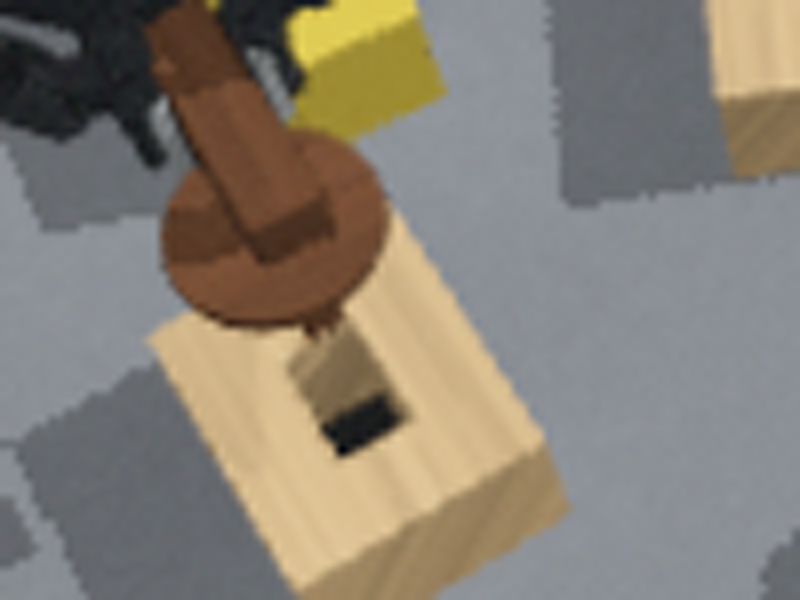

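The tang hangs over the hole: it is at about (320,330) in the crop, and the offset is about 2 mm. I lower it in stages and watch the force.

```bash
python3 -m creep '[[-1,-1,10,0,0,0,-1],[0,0,12,0,0,0,-1],[0,0,12,0,0,0,-1],[0,0,8,0,0,0,-1],[0,0,6,0,0,0,-1],[0,0,5,0,0,0,-1],[0,0,5,0,0,0,-1],[0,0,4,0,0,0,-1],[0,0,3,0,0,0,-1],[0,0,0,0,0,0,-1]]'
```

```text
time: 11.65
ee_pos: [0.5171, -0.3124, 0.1662]
orientation: [-0.034, 0.999, 0.0, -0.0]
ft_force: [-0.4, 0.3, -1.2]
width: 0.0231
finger_force: 59.3
```

```bash
python3 -m creep '[[0,0,4,0,0,0,-1],[0,0,5,0,0,0,-1],[0,0,5,0,0,0,-1],[0,0,5,0,0,0,-1],[0,0,5,0,0,0,-1],[0,0,4,0,0,0,-1],[0,0,3,0,0,0,-1],[0,0,2,0,0,0,-1],[0,0,1,0,0,0,-1],[0,0,0,0,0,0,-1]]'
```

```text
time: 12.9
ee_pos: [0.5172, -0.3124, 0.1323]
orientation: [-0.034, 0.999, -0.0, 0.0]
ft_force: [0.0, -0.9, -1.5]
width: 0.023
finger_force: 59.3
```

```bash
python3 -m creep '[[0,0,0.5,0,0,0,-1],[0,0,0,0,0,0,-1],[0,0,0,0,0,0,1],[0,0,0,0,0,0,1],[0,0,0,0,0,0,1],[0,0,0,0,0,0,1],[0,0,0,0,0,0,1],[0,0,0,0,0,0,1],[0,0,0,0,0,0,1],[0,0,0,0,0,0,1]]'
python3 -m creep '[[0,0,-5,0,0,0,1],[0,0,-10,0,0,0,1],[0,0,-20,0,0,0,1],[0,0,-20,0,0,0,1],[0,0,-20,0,0,0,1],[0,0,-20,0,0,0,1],[0,0,-20,0,0,0,1],[0,0,-10,0,0,0,1],[0,0,0,0,0,0,1],[0,0,0,0,0,0,1]]'
python3 - <<'E'
from h import *
s=eyes.snapshot("scene")[:,:,::-1];w=eyes.snapshot("wrist")[:,:,::-1]
f=lambda im:cv2.resize(im,(400,300),interpolation=cv2.INTER_CUBIC)
cv2.imwrite("pics/m3.png",np.hstack([f(s[190:280,100:220]),f(w)]))
cv2.imwrite("pics/s3.png",s)
E
```

```text
time: 14.15
ee_pos: [0.5172, -0.3124, 0.1318]
orientation: [-0.034, 0.999, -0.0, -0.0]
ft_force: [-0.1, 0.3, -0.8]
width: 0.0854
finger_force: 0.0
time: 15.4
ee_pos: [0.5169, -0.3123, 0.2561]
orientation: [-0.034, 0.999, 0.0, -0.0]
ft_force: [-0.3, -0.6, -0.2]
width: 0.0853
finger_force: 0.0
```

View pics/m3.png

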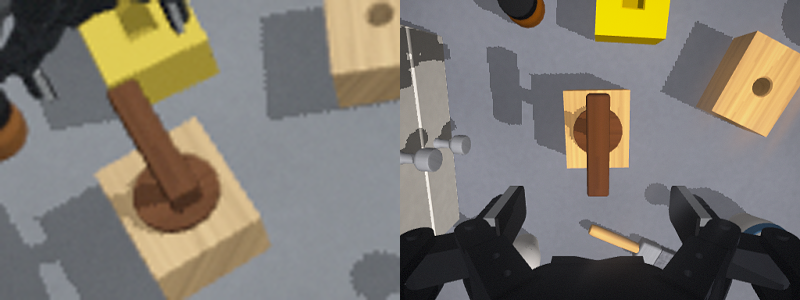

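The collar, at about (177,193) in the left crop, lies flat and centred on the block. The rest is upright with its bar along the hole, and the gripper is clear.

```bash
python3 -c "
from station import env
print(env.close_job())"
```

```text
the job is handed in; nothing more can be done
None
```

The wrist rest is upright in the oblong-hole block, collar flat on it and gripper released; the arm never went near the banded vase, and I handed the job in at about 15.5 s (no verdict was returned).

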